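# Start the burger timers in order

### The arm

A 6-joint arm with a two-finger parallel gripper is mounted at the origin on the work surface. World frame = base frame: x ahead of the robot, y to its left, z up, the work surface at z = 0. Lengths are in m, angles in rad, forces in N, time in s.
With the tool pointing down it reaches from about 0.375 to 0.9 m from the base axis. Payload 3.1 kg.
Tool frame: the origin (TCP) lies on the centre line of the jaws, within the pads' length; the fingertips stand 11 mm ahead of it and the grasp point (between the pads) lies 8 mm behind it; z points along the fingers, y is the line along which they close (so a half turn about z gives the same grasp; the last joint's range is limited). The gripper opens to 85 mm and grips with 20 to 120 N. Pads are 22 mm wide; open, the fingers measure 114 mm over their backs; the gripper's body (76 mm by 85 mm) begins 54 mm behind the grasp point. The pads swing forward as they close: fully open they stand 13 mm farther back than shut.
Start: joints at [-1.365, 0.527, 1.433, -0, 1.181, -0.178], TCP at [0.234, -0.579, 0.242] pointing down, gripper open.
Joint ranges: [-3.08, 3.08], [-0.75, 2.2], [0.22, 2.44], [-1.43, 4.57], [0, 2.65], [-2.85, 2.85]. Speed limits (rad/s): [2.79, 2.79, 3.14, 3.14, 3.14, 3.14].

### API

Orientations are given as [roll, pitch, yaw] about the fixed x, y, z axes, in that order (R = Rz(yaw) Ry(pitch) Rx(roll)).
In Python, from plant import state, get_image, sign_off, look_for, outline_of gives the robot as it stands.
- The arm moves only by the shell command python3 -m crank 'ROWS'. ROWS is text: rows parted by semicolons, each of 7 numbers parted by spaces: the shift along the tool's x, y, z in units of 25 mm (1.0 is 25 mm), then the turn, a rotation vector about the tool's x, y, z in units of 6 degrees (1.0 is 6 degrees), then the closure in counts, from 0 (fully open) to 255 (shut). A call has 1 to 12 rows; each row shifts and turns the commanded pose from where the row before left it, along the tool's axes as they then stand; what a row does not reach is not made up. A row lasts 1/8 s, in which the tool goes at most 62.5 mm and 10.7 degrees, less where a joint would pass 70% of its speed; a pose out of reach is approached as far as the arm can. A call is refused whole if a number of a shift passes 1 or a number of a turn 1, either way. A call with a gripper value outside its range is refused whole. The fingers move at their own pace and stop on an object; the grip force is fixed at half the most. Time passes only in rows, so rows that do not move let the fingers close. It gives the time, the measured TCP pose, the force, the opening and the grip force at its end, in the units of the state.
- state(): the state, without advancing time (a new reading comes with each control period).
- get_image(name): name is "scene" or "top"; returns a dict with "frame" (400x640x3 uint8, red, green, blue), "intrinsics" (3x3 intrinsics, pixels), "k1" (the pictures are not rectified: a ray, as slopes to the right and down, at radius r is drawn at 1 + k1 r^2 times it, then the intrinsics apply), "R" (3x3) and "t" (3): a world point X has camera coordinates R X + t. Camera axes: x right, y down, z forward; pixel columns grow to the right and rows downward; lengths in m; the calibration is good to about 2 mm. A picture is of the moment at which its call begins. There is no depth.
- sign_off(): hands the job in; it is judged then, once.
Trained networks look in the newest picture that a camera, given by its name, has taken for a name from the list of things; names that differ only in an ending like _2 or _b are one class to them, and where a whole thing is asked for, a point or a joint stands for the part that bears it (a point fixed in the world has none). Each returns a list of dicts, best first, with "score" (0 to 1); they miss things now and then, are a little off and sometimes report something else, mostly with a low value. They report only what shows in the picture. A call takes as long as a camera call. They do not tell look-alikes from the thing itself.
- look_for(thing, camera): "position" ([column, row] in pixels, amid what is visible of it).
- outline_of(thing, camera): "pixels" (400x640 bool, what is visible of it) and "position" ([column, row] in pixels, amid what is visible of it).
The state is a dict: "time": time; "joints": joint angles; "joint_velocities": joint speeds; "joint_torque": joint torques, N m; "eef_pos": TCP position; "eef_rot": TCP orientation; "contact_force": force on the tool from outside, world axes, zero at the start; "torque": the same for the moment, N m; "finger_gap": finger opening in m; "gripper_force": force on a finger pad.
Only numpy, scipy, OpenCV 4.12 (cv2) and the standard library are available. Lean on these libraries where they do the work, as an engineer would, in place of code of your own. Each camera call takes 0.05 s, during which the arm holds its last target. There are 200 camera calls.

### The job

Three trays of burgers have just gone into the ovens one after another, so start their kitchen timers in that order: with a fingertip lightly press down the key on top of the round timer, then of the square one, then of the tall one, so that each key stays down. Only touch them: do not pick up, shift or tip any timer, and do not press the long timer's key. Leave the other things on the counter where they are.

Things in the scene. Friction and masses are not known exactly. Their poses are not given: they have to be found in the camera images.
- round_timer: round puck-shaped white timer, 84 mm in diameter, case 35 mm high, a small dark display on top; loose on the counter, about 0.2 kg, rubber foot; origin at the centre of its underside, z up, the front (-x side) roughly towards the robot
- round_timer_key_top (a point): centre of the upper face of the round timer's key: a round grey plastic key 32 mm in diameter standing 12 mm proud of the case's top when up, 12 mm from the case's centre towards its +x side; the point moves down with the key
- round_timer_key (a joint): travel of the round timer's key in m: 0 is up, 0.008 is fully down (the key then still stands 4 mm proud); it moves straight down, against about 3 N of steady resistance, has no return spring and stays where it is pushed; the timer starts at 4 mm
- square_timer: square white timer, 66 x 66 mm in plan, case 45 mm high, a small dark display on top; loose on the counter, about 0.2 kg, rubber foot; origin at the centre of its underside, z up, the front (-x side) roughly towards the robot
- square_timer_key_top (a point): centre of the upper face of the square timer's key: a round grey plastic key 32 mm in diameter standing 12 mm proud of the case's top when up, 11 mm from the case's centre towards its +x side; the point moves down with the key
- square_timer_key (a joint): travel of the square timer's key in m: 0 is up, 0.008 is fully down (the key then still stands 4 mm proud); it moves straight down, against about 3 N of steady resistance, has no return spring and stays where it is pushed; the timer starts at 4 mm
- tall_timer: tall upright white timer, 54 (x) x 62 (y) mm in plan, case 95 mm high, a dark display on its front (-x) face and only the key on top; loose on the counter, about 0.2 kg, rubber foot; origin at the centre of its underside, z up, the front (-x side) roughly towards the robot
- tall_timer_key_top (a point): centre of the upper face of the tall timer's key: a round grey plastic key 32 mm in diameter standing 12 mm proud of the case's top when up, on the case's centre line; the point moves down with the key
- tall_timer_key (a joint): travel of the tall timer's key in m: 0 is up, 0.008 is fully down (the key then still stands 4 mm proud); it moves straight down, against about 3 N of steady resistance, has no return spring and stays where it is pushed; the timer starts at 4 mm
- long_timer: long low white timer, 42 (x) x 96 (y) mm in plan, case 31 mm high, its key near one end (-y) and a dark display near the other; to be left alone; loose on the counter, about 0.2 kg, rubber foot; origin at the centre of its underside, z up, the front (-x side) roughly towards the robot
- long_timer_key_top (a point): centre of the upper face of the long timer's key: a round grey plastic key 32 mm in diameter standing 12 mm proud of the case's top when up, 24 mm from the case's centre towards its -y end; the point moves down with the key
- long_timer_key (a joint): travel of the long timer's key in m: 0 is up, 0.008 is fully down (the key then still stands 4 mm proud); it moves straight down, against about 3 N of steady resistance, has no return spring and stays where it is pushed; the timer starts at 4 mm
- salt_shaker: steel shaker with a steel top, 42 mm in diameter, 75 mm high; a loose bystander; origin at the centre of its underside
- pepper_shaker: steel shaker with a black top, 42 mm in diameter, 75 mm high; a loose bystander; origin at the centre of its underside
- burger_press: aluminium burger press, a disc 104 mm in diameter with an upright knob, 80 mm high in all; a loose bystander; origin at the centre of its underside
- bowl: steel bowl, 110 mm across, 45 mm high; a loose bystander; origin at the centre of its underside
- sauce_jar: amber jar, 64 mm in diameter, 85 mm high; a loose bystander; origin at the centre of its underside
- burger_ring: open steel burger ring, 76 mm in diameter, 22 mm high, lying flat; a loose bystander; origin at the centre of its underside
Not all that is in view belongs to the job. Leave any purple or turquoise look-alike of the square_timer alone.

How it is judged:
By the outcome, as a careful person would: the job done as asked, in the order asked, and still so for the second after the job is handed in, with the robot touching nothing.
It also fails if it takes over 64 s, if anything falls off the work surface, if the arm or the gripper's body presses on something with over 40 N, if the wrist force passes 120 N, or if a joint passes its speed limit or range.

## Working session

There is one attempt and no reset: what is moved stays moved. The work goes in short steps, Python scripts to look and compute and a shell command to move; the robot and the scene stay as the last step left them, time stands still between calls to the robot, and variables do not carry over. Pictures are saved under pics/ and viewed, at most 10 in all, crops included, and the job is handed in when it is done.

```bash
mkdir -p pics; ls; cat > h.py <<'E'
import numpy as np, cv2
from plant import *
def ray(im,px):
    K=im["intrinsics"]; d=np.array([(px[0]-K[0][2])/K[0][0],(px[1]-K[1][2])/K[1][1]])
    u=d.copy()
    for _ in range(30): u=d/(1+im["k1"]*(u@u))
    R=np.array(im["R"]); t=np.array(im["t"])
    return -R.T@t, R.T@np.array([u[0],u[1],1])
def at_z(im,px,z):
    c,d=ray(im,px); return c+d*(z-c[2])/d[2]
def proj(im,X):
    p=np.array(im["R"])@np.array(X)+np.array(im["t"]); u=p[:2]/p[2]; u=u*(1+im["k1"]*(u@u))
    K=im["intrinsics"]; return np.array([K[0][0]*u[0]+K[0][2],K[1][1]*u[1]+K[1][2]])
E
python3 - <<'E'
from h import *
for n in("scene","top"):
    im=get_image(n); cv2.imwrite(f"pics/{n}.png",im["frame"][:,:,::-1])
    print(n,ray(im,(320,200)))
    for k,h in(("round_timer",.047),("square_timer",.057),("tall_timer",.107),("long_timer",.043)):
        for o in look_for(k+"_key_top",n)[:3]: print(k,o["score"],np.round(o["position"]),at_z(im,o["position"],h).round(3))
print(state()["time"],state()["eef_rot"],state()["contact_force"])
E
```

```text
pics
scene (array([1.3154703 , 0.24827451, 0.61885404]), array([-0.80204802, -0.24903422, -0.54295079]))
round_timer 0.47 [261. 184.] [ 0.44  -0.194  0.047]
square_timer 0.7 [241. 248.] [ 0.718 -0.113  0.057]
square_timer 0.51 [366. 188.] [0.395 0.089 0.057]
square_timer 0.49 [185. 236.] [ 0.719 -0.253  0.057]
long_timer 0.67 [354. 226.] [0.549 0.094 0.043]
top (array([0.48696483, 0.00961602, 0.98803307]), array([ 0.0380927 , -0.03343591, -0.99880049]))
round_timer 0.73 [167. 224.] [0.454 0.361 0.047]
round_timer 0.44 [286. 130.] [0.699 0.067 0.047]
square_timer 0.51 [341. 176.] [ 0.584 -0.074  0.057]
square_timer 0.44 [361. 130.] [ 0.7   -0.123  0.057]
square_timer 0.26 [169. 221.] [0.463 0.352 0.057]
tall_timer 0.53 [441. 216.] [ 0.488 -0.311  0.107]
0.5 [-3.14146587e+00 -2.55827716e-05  3.83825101e-01] [ 0.01998912 -0.25881202 -0.29902899]
```

View pics/top.png

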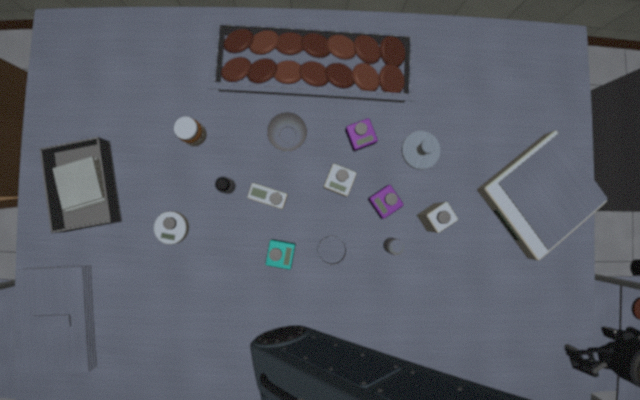

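View pics/scene.png

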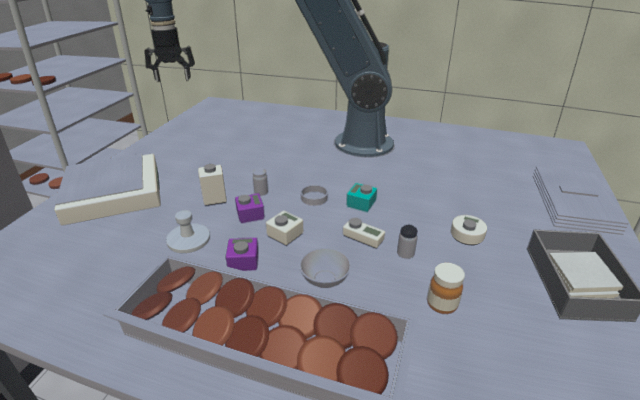

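The top view shows the candidates. The white round timer is at (169,227), the white square at (341,179), the white tall at (441,216) and the long one, to be left alone, at (267,195). The look-alikes to ignore are purple at (361,133) and (386,201), and turquoise at (281,254). In the scene view the matching pixels are round (469,229), square (285,227) and tall (212,184). I'll check these with close crops.

```bash
python3 - <<'E'
from h import *
rows=[]
for n,cs in(("top",((170,226),(341,179),(441,216))),("scene",((469,229),(285,227),(212,184)))):
    f=get_image(n)["frame"][:,:,::-1]
    rows.append(np.hstack([cv2.resize(f[y-22:y+22,x-22:x+22],(264,264),interpolation=cv2.INTER_CUBIC) for x,y in cs]))
cv2.imwrite("pics/crop.png",np.vstack(rows))
E
```

```text
(no output)
```

View pics/crop.png

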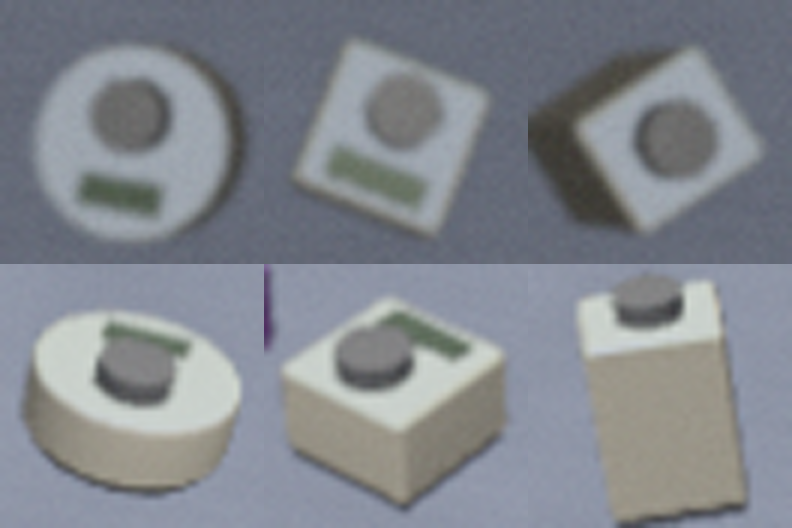

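The crops show the three white timers with grey keys on top, as described.

```bash
python3 - <<'E'
from h import *
T=get_image("top");S=get_image("scene")
d={"round":((170,226),(127,113),(469,229),(136,356-264),.047),"square":((341,179),(140,110),(285,227),(111,353-264),.057),"tall":((441,216),(150,137),(212,184),(121,290-264),.107)}
for k,(c,u,c2,u2,h) in d.items():
    p=np.array(c)-22+np.array(u)/6-.4; q=np.array(c2)-22+np.array(u2)/6-.4
    print(k,p,at_z(T,p,h).round(4),q,at_z(S,q,h).round(4))
s=state();print(s["time"],s["eef_pos"],s["eef_rot"],s["joints"])
E
```

```text
round [168.76666667 222.43333333] [0.4589 0.3565 0.047 ] [469.26666667 221.93333333] [0.456  0.3575 0.047 ]
square [341.93333333 174.93333333] [ 0.5863 -0.0753  0.057 ] [281.1        219.43333333] [ 0.5932 -0.0716  0.057 ]
tall [443.6        216.43333333] [ 0.487  -0.3162  0.107 ] [209.76666667 165.93333333] [ 0.4882 -0.3146  0.107 ]
0.7 [ 0.234044   -0.5795224   0.24234874] [3.14153900e+00 5.41780900e-05 3.83808228e-01] [-1.36549695e+00  5.27463575e-01  1.43265003e+00 -4.73338693e-05
  1.18141663e+00 -1.78490888e-01]
```

```bash
python3 -m crank '0.97 -0.63 0 0 0 0 255;0.97 -0.63 0 0 0 0 255;0.97 -0.63 0 0 0 0 255;0.97 -0.63 0 0 0 0 255;0.97 -0.63 0 0 0 0 255;0.97 -0.63 0 0 0 0 255;0.97 -0.63 0 0 0 0 255;0.97 -0.63 0 0 0 0 255;0.97 -0.63 0 0 0 0 255;0.97 -0.63 0 0 0 0 255;0.97 -0.63 0 0 0 0 255;0.97 -0.63 0 0 0 0 255'
python3 -m crank '0.97 -0.63 0 0 0 0 255;0.97 -0.63 0 0 0 0 255;0.97 -0.63 0 0 0 0 255;0.97 -0.63 0 0 0 0 255;0.3 -0.97 0 0 0 0 255;0.3 -0.97 0 0 0 0 255;0.3 -0.97 0 0 0 0 255;0.3 -0.97 0 0 0 0 255;0.3 -0.97 0 0 0 0 255;0.3 -0.97 0 0 0 0 255;0.3 -0.97 0 0 0 0 255;0.3 -0.97 0 0 0 0 255'
python3 -m crank '0.3 -0.97 0 0 0 0 255;0.3 -0.97 0 0 0 0 255;0.3 -0.97 0 0 0 0 255;0.3 -0.97 0 0 0 0 255;0.3 -0.97 0 0 0 0 255;0.3 -0.97 0 0 0 0 255;0.3 -0.97 0 0 0 0 255;0.3 -0.97 0 0 0 0 255;0.3 -0.97 0 0 0 0 255;0.3 -0.97 0 0 0 0 255;0.3 -0.97 0 0 0 0 255;0 0 0 0 0 0 255'
```

```text
time: 2.2
eef_pos: [0.4337, -0.2935, 0.2425]
eef_rot: [3.141, -0.0, 0.385]
contact_force: [0.1, 0.2, 0.9]
finger_gap: 0.0001
gripper_force: 0.0
time: 3.7
eef_pos: [0.4819, 0.0034, 0.2425]
eef_rot: [3.141, -0.0, 0.385]
contact_force: [-0.1, 0.9, -1.2]
finger_gap: 0.0
gripper_force: 0.0
time: 5.2
eef_pos: [0.4581, 0.2817, 0.2424]
eef_rot: [-3.142, -0.0, 0.387]
contact_force: [0.1, -0.8, 0.8]
finger_gap: 0.0
gripper_force: 0.0
```

```bash
cat > go.py <<'E'
from h import *; import sys
from scipy.spatial.transform import Rotation as Ro
s=state(); R=Ro.from_euler("xyz",s["eef_rot"]).as_matrix(); t=np.array(eval(sys.argv[1]))
print(s["time"],s["eef_pos"],s["eef_rot"],s["finger_gap"],s["contact_force"],"units",(R.T@(t-s["eef_pos"])/.025).round(2))
E
python3 go.py ".458,.357,.078"
```

```text
5.2 [0.45809112 0.28174972 0.24244933] [-3.14151012e+00 -4.64646312e-04  3.87236778e-01] 1.110986780721366e-05 [ 0.08739871 -0.83239882  0.84327767] units [ 1.13 -2.79  6.58]
```

```bash
python3 -m crank '0.38 -0.93 0.6 0 0 0 255;0.38 -0.93 0.9 0 0 0 255;0.37 -0.93 0.9 0 0 0 255;0 0 1 0 0 0 255;0 0 1 0 0 0 255;0 0 1 0 0 0 255;0 0 0.8 0 0 0 255;0 0 0.3 0 0 0 255;0 0 0 0 0 0 255;0 0 0 0 0 0 255'
python3 go.py ".458,.357,.058"
python3 - <<'E'
from h import *
o=[]
for n,(x,y) in(("top",(170,220)),("scene",(469,210))):
    f=get_image(n)["frame"][:,:,::-1]; o.append(cv2.resize(f[y-32:y+32,x-32:x+32],(390,390),interpolation=cv2.INTER_CUBIC))
cv2.imwrite("pics/r.png",np.hstack(o))
E
```

```text
time: 6.45
eef_pos: [0.4597, 0.3554, 0.0807]
eef_rot: [-3.142, -0.002, 0.384]
contact_force: [0.5, -1.0, 0.4]
finger_gap: -0.0001
gripper_force: 0.0
6.45 [0.45973187 0.35544157 0.080711  ] [-3.14151751e+00 -1.69240775e-03  3.83729597e-01] -6.727554724279589e-05 [ 0.45000243 -0.97895001  0.41711908] units [-0.04 -0.08  0.91]
```

View pics/r.png

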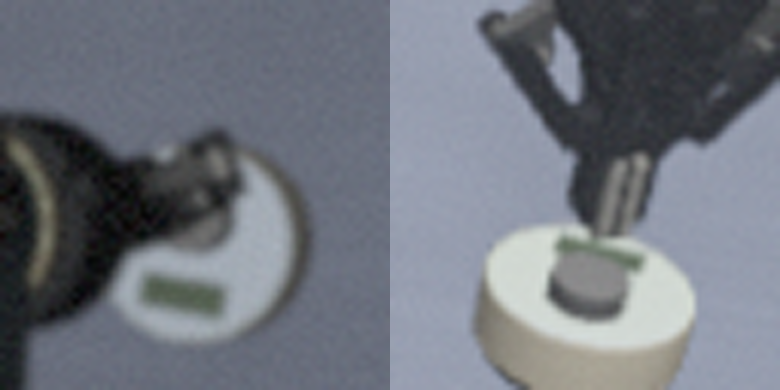

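The tip hangs about 23 mm over the grey key of the round timer. In the scene crop the tip is at about (472,216) and the key at (469,222). I'll go down in small steps.

```bash
python3 -c "
from h import *
im=get_image('scene');print(proj(im,[.4597,.3554,.0697]))"
python3 -m crank '-0.04 -0.06 0.4 0 0 0 255;0 0 0.3 0 0 0 255;0 0 0.15 0 0 0 255;0 0 0.1 0 0 0 255;0 0 0.1 0 0 0 255;0 0 0 0 0 0 255;0 0 0 0 0 0 255'
```

```text
[470.27152177 214.89587214]
time: 7.48
eef_pos: [0.4582, 0.3565, 0.0536]
eef_rot: [-3.142, -0.001, 0.384]
contact_force: [-0.4, 0.3, 0.2]
finger_gap: 0.0001
gripper_force: 0.0
```

```bash
python3 -m crank '0 0 0.06 0 0 0 255'; python3 -m crank '0 0 0.06 0 0 0 255'
python3 - <<'E'
from h import *
f=get_image("scene")["frame"][:,:,::-1]; x,y=469,218
cv2.imwrite("pics/r2.png",cv2.resize(f[y-28:y+28,x-28:x+28],(400,400),interpolation=cv2.INTER_CUBIC))
E
```

```text
time: 7.6
eef_pos: [0.4583, 0.3566, 0.0524]
eef_rot: [-3.142, -0.001, 0.384]
contact_force: [0.1, -0.6, 3.5]
finger_gap: -0.0001
gripper_force: 1.7
time: 7.72
eef_pos: [0.4583, 0.3565, 0.0509]
eef_rot: [-3.142, -0.001, 0.384]
contact_force: [-0.5, -0.7, 2.8]
finger_gap: 0.0001
gripper_force: 1.7
```

View pics/r2.png

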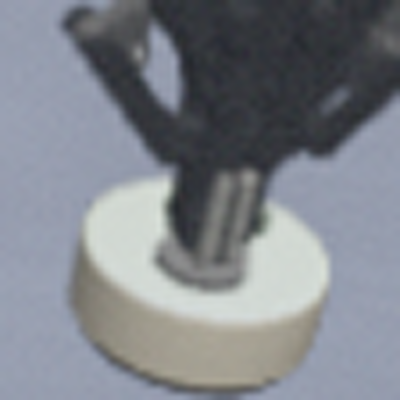

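The fingertip is on the key, off to no side of it, and the key is going down against about 3 N. I'll go on to near the bottom of its travel.

```bash
python3 -m crank '0 0 0.04 0 0 0 255'; python3 -m crank '0 0 0.03 0 0 0 255'
```

```text
time: 7.9
eef_pos: [0.4583, 0.3566, 0.05]
eef_rot: [-3.142, -0.001, 0.384]
contact_force: [-0.6, -0.8, 10.8]
finger_gap: -0.0001
gripper_force: 5.7
time: 8.02
eef_pos: [0.4583, 0.3566, 0.05]
eef_rot: [-3.142, -0.002, 0.384]
contact_force: [-2.7, -0.8, 13.3]
finger_gap: -0.0003
gripper_force: 6.9
```

```bash
python3 -m crank '0 0 -0.4 0 0 0 255;0 0 -1 0 0 0 255;0 0 -1 0 0 0 255;0 0 -1 0 0 0 255;0 0 -1 0 0 0 255;-0.08 0.95 0 0 0 0 255;-0.08 0.95 0 0 0 0 255;-0.08 0.95 0 0 0 0 255;-0.08 0.95 0 0 0 0 255;-0.08 0.95 0 0 0 0 255;-0.08 0.95 0 0 0 0 255;-0.08 0.95 0 0 0 0 255'
python3 -m crank '-0.08 0.95 0 0 0 0 255;-0.08 0.95 0 0 0 0 255;-0.08 0.95 0 0 0 0 255;-0.08 0.95 0 0 0 0 255;-0.08 0.95 0 0 0 0 255;-0.08 0.95 0 0 0 0 255;-0.08 0.95 0 0 0 0 255;-0.08 0.95 0 0 0 0 255;-0.08 0.95 0 0 0 0 255;-0.08 0.95 0 0 0 0 255;0 0 0 0 0 0 255;0 0 0 0 0 0 255'
python3 go.py ".588,-.074,.078"
python3 - <<'E'
from h import *
f=get_image("scene")["frame"][:,:,::-1];im=get_image("top")
o=[cv2.resize(g[y-28:y+28,x-28:x+28],(390,390),interpolation=cv2.INTER_CUBIC) for g,x,y in((f,469,218),(f,285,215))]
cv2.imwrite("pics/s.png",np.hstack(o))
E
```

```text
time: 9.52
eef_pos: [0.5067, 0.1961, 0.1587]
eef_rot: [-3.141, 0.001, 0.384]
contact_force: [-0.8, 0.1, 0.8]
finger_gap: -0.0002
gripper_force: 0.0
time: 11.02
eef_pos: [0.5768, -0.0304, 0.1586]
eef_rot: [-3.141, 0.001, 0.384]
contact_force: [-0.3, 0.2, -0.3]
finger_gap: -0.0001
gripper_force: 0.0
11.025 [ 0.5767538  -0.03037915  0.15859826] [-3.14052814e+00  7.95065776e-04  3.83560755e-01] -6.450151908910022e-05 [-0.3499144   0.22920842 -0.27731353] units [-0.23  1.79  3.22]
```

View pics/s.png

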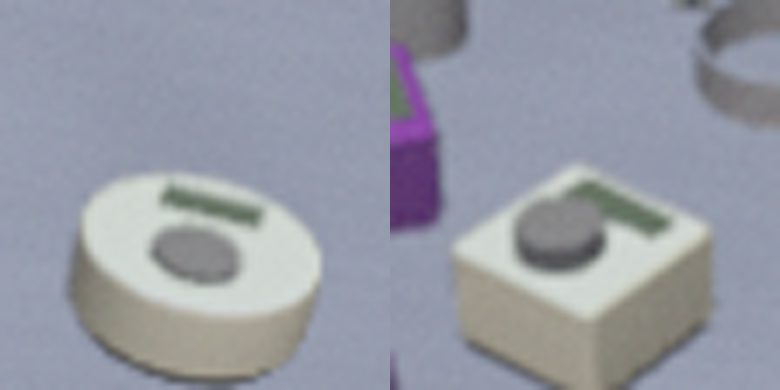

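The round timer's key is down and the timer hasn't moved. The square timer's key is up at scene pixel (281,219), so that's next.

```bash
python3 -m crank '-0.11 0.9 0 0 0 0 255;-0.12 0.9 0 0 0 0 255;0 0 1 0 0 0 255;0 0 1 0 0 0 255;0 0 0.8 0 0 0 255;0 0 0.3 0 0 0 255;0 0 0 0 0 0 255;0 0 0 0 0 0 255'
python3 go.py ".588,-.074,.061"
python3 - <<'E'
from h import *
f=get_image("scene")["frame"][:,:,::-1]; g=get_image("top")["frame"][:,:,::-1]
o=[cv2.resize(g[y-28:y+28,x-28:x+28],(390,390),interpolation=cv2.INTER_CUBIC) for g,x,y in((g,341,179),(f,285,215))]
cv2.imwrite("pics/s2.png",np.hstack(o))
E
```

```text
time: 12.12
eef_pos: [0.5896, -0.0752, 0.0821]
eef_rot: [3.14, -0.001, 0.384]
contact_force: [0.2, -0.3, -0.9]
finger_gap: 0.0
gripper_force: 0.0
12.125 [ 0.5895993  -0.07519116  0.08211729] [ 3.14042302e+00 -1.38990811e-03  3.83572522e-01] 2.6622643907428242e-05 [ 0.24436735 -0.31875853 -0.8535374 ] units [-0.04 -0.07  0.84]
```

View pics/s2.png

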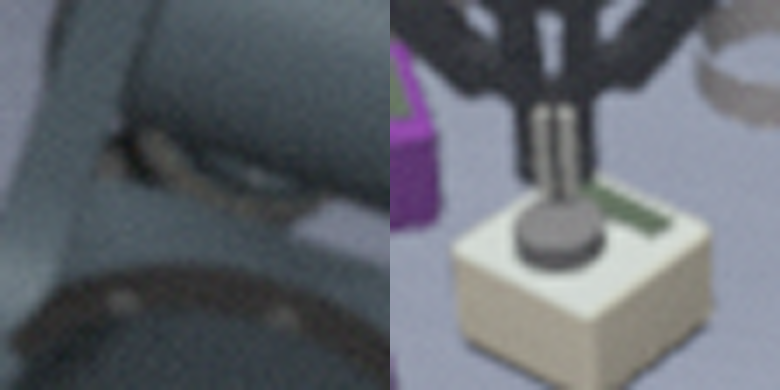

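The tip is straight above the square timer's key, at scene pixel (280,215). Now the press.

```bash
python3 -m crank '-0.03 -0.04 0.3 0 0 0 255;0 0 0.15 0 0 0 255;0 0 0.1 0 0 0 255;0 0 0.1 0 0 0 255;0 0 0.08 0 0 0 255;0 0 0.07 0 0 0 255'; python3 -m crank '0 0 0.04 0 0 0 255'
```

```text
time: 12.98
eef_pos: [0.5874, -0.0739, 0.0613]
eef_rot: [-3.141, 0.0, 0.384]
contact_force: [-1.4, 0.9, 3.0]
finger_gap: -0.0003
gripper_force: 1.7
time: 13.1
eef_pos: [0.5875, -0.0739, 0.0602]
eef_rot: [-3.141, 0.001, 0.384]
contact_force: [-1.6, 1.5, 3.1]
finger_gap: -0.0001
gripper_force: 1.6
```

```bash
python3 -m crank '0 0 -0.4 0 0 0 255;0 0 -1 0 0 0 255;0 0 -1 0 0 0 255;0 0 -1 0 0 0 255;0 0 -1 0 0 0 255;0 0 -0.5 0 0 0 255;-0.81 0.83 0 0 0 0 255;-0.81 0.83 0 0 0 0 255;-0.81 0.83 0 0 0 0 255;-0.81 0.83 0 0 0 0 255;-0.81 0.83 0 0 0 0 255;-0.81 0.83 0 0 0 0 255'
python3 -m crank '-0.81 0.83 0 0 0 0 255;-0.81 0.83 0 0 0 0 255;-0.81 0.83 0 0 0 0 255;0 0 0 0 0 0 255;0 0 0 0 0 0 255'
python3 go.py ".487,-.3155,.131"
```

```text
time: 14.6
eef_pos: [0.5213, -0.2359, 0.1826]
eef_rot: [3.142, 0.0, 0.384]
contact_force: [-0.1, -0.8, -1.1]
finger_gap: 0.0001
gripper_force: 0.0
time: 15.22
eef_pos: [0.4886, -0.3148, 0.1825]
eef_rot: [-3.14, 0.0, 0.384]
contact_force: [-0.7, 0.9, 1.2]
finger_gap: -0.0001
gripper_force: 0.0
15.225 [ 0.48858446 -0.31481621  0.1825118 ] [-3.14047630e+00  1.47535935e-05  3.83517670e-01] -6.603021406970562e-05 [-0.70041762  0.87907959  1.21579141] units [-0.07  0.    2.06]
```

```bash
python3 -m crank '-0.05 0 0.8 0 0 0 255;0 0 0.9 0 0 0 255;0 0 0.3 0 0 0 255;0 0 0 0 0 0 255;0 0 0 0 0 0 255'
python3 go.py ".487,-.3155,.111"
python3 - <<'E'
from h import *
f=get_image("scene")["frame"][:,:,::-1]; g=get_image("top")["frame"][:,:,::-1]
o=[cv2.resize(g[y-28:y+28,x-28:x+28],(390,390),interpolation=cv2.INTER_CUBIC) for g,x,y in((f,285,215),(f,212,172))]
cv2.imwrite("pics/t.png",np.hstack(o))
E
```

```text
time: 15.85
eef_pos: [0.4882, -0.316, 0.1336]
eef_rot: [3.14, -0.001, 0.384]
contact_force: [0.4, -0.3, -0.4]
finger_gap: 0.0
gripper_force: 0.0
15.85 [ 0.488162   -0.31597928  0.13356817] [ 3.14024433e+00 -6.53048219e-04  3.84329422e-01] 2.9397534489401418e-05 [ 0.41266717 -0.29278558 -0.36290436] units [-0.04 -0.04  0.9 ]
```

View pics/t.png

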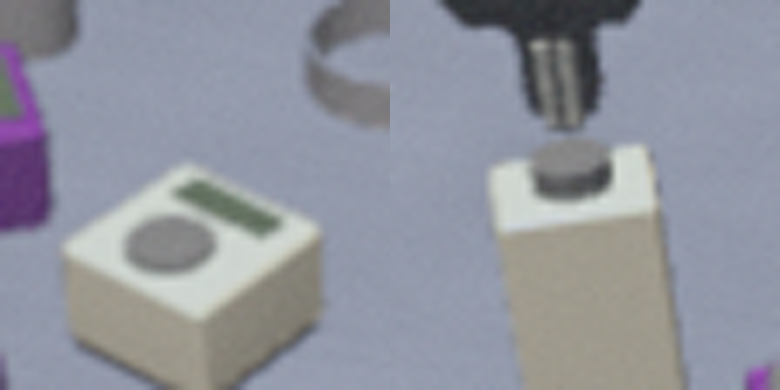

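The square timer's key is down and the timer is in place. The fingertip is over the tall timer's key, with the tip at scene pixel (209,162) and the key at (210,166).

```bash
python3 -m crank '-0.04 -0.02 0.35 0 0 0 255;0 0 0.15 0 0 0 255;0 0 0.1 0 0 0 255;0 0 0.1 0 0 0 255;0 0 0.08 0 0 0 255;0 0 0.07 0 0 0 255'; python3 -m crank '0 0 0.05 0 0 0 255'
```

```text
time: 16.7
eef_pos: [0.4862, -0.3157, 0.1116]
eef_rot: [-3.141, 0.0, 0.384]
contact_force: [-1.2, 0.7, 3.9]
finger_gap: -0.0001
gripper_force: 1.7
time: 16.82
eef_pos: [0.4863, -0.3157, 0.1103]
eef_rot: [-3.141, 0.0, 0.384]
contact_force: [-1.7, 0.5, 3.2]
finger_gap: 0.0003
gripper_force: 1.6
```

```bash
python3 -m crank '0 0 -0.4 0 0 0 255;0 0 -1 0 0 0 255;0 0 -1 0 0 0 255;0 0 -1 0 0 0 255;0 0 -1 0 0 0 255;0 0 0 0 0 0 255;0 0 0 0 0 0 255'
python3 - <<'E'
from h import *
f=get_image("scene")["frame"][:,:,::-1]
cv2.imwrite("pics/e.png",cv2.resize(f[150:270,150:500],(800,274),interpolation=cv2.INTER_CUBIC))
E
```

```text
time: 17.7
eef_pos: [0.4862, -0.3155, 0.2197]
eef_rot: [-3.141, 0.0, 0.384]
contact_force: [-0.5, -0.3, -0.1]
finger_gap: 0.0001
gripper_force: 0.0
```

View pics/e.png

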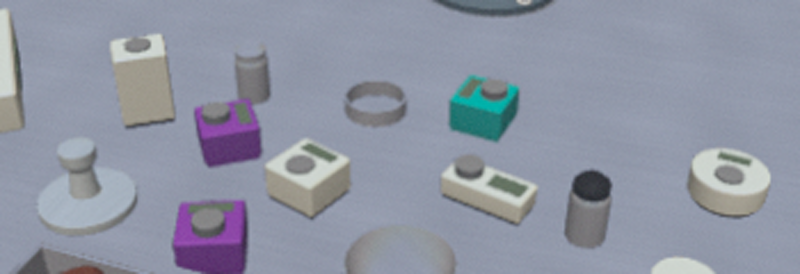

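The keys of the round, square and tall timers are down (scene pixels about (469,227), (281,222) and (210,169)). The long timer's key and the look-alikes' keys are still up, and nothing has moved.

```bash
python3 -c "
from plant import *
print(sign_off())"
```

```text
the job is handed in; nothing more can be done
None
```

I pressed the round, square and tall timers' keys in that order; the final picture shows all three down, the long timer's key up and nothing shifted, and I handed the job in at about 18 s with the arm clear.

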